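# Refit the brake spring of a ribbon winder

### The job

The brake spring of the ribbon winder is lying in the white tray. First put the hook at its one end fully down through the slot in the brass block on the blue brake lever, then stretch the spring and drop the ring at its other end over the steel post, down onto the deck, so that the spring holds the brake on by itself. Feel for the slot and the post gently rather than pushing hard, never pull the spring to one and a half times its own length, and leave the ribbon rolls and the screwdriver where they are.

Things in the scene. Friction and masses are not known exactly. Their poses are not given: they have to be found in the camera images.
- hook_grip (a point): Centre (half-way up) of the spring's hook block: red, 22 mm long (along the spring), 14 mm wide, 24 mm tall. Axes: x along the spring to the ring, z up. Below it an L-shaped steel hook: a 5 mm thick shank, 7 mm from the block's centre away from the ring, goes 13.5 mm down; its 4 mm thick foot, top 9.5 mm below the block, points to the ring and ends 7 mm from the shank's axis.
- hook_tip (a point): Middle of the hook's length at its lowest point (the whole hook measures 9.5 mm along the spring): 25.5 mm below hook_grip and 4.5 mm from it away from the ring.
- hook_root (a point): Point inside the hook block on the shank's axis (7 mm from hook_grip away from the ring), 3 mm above the block's underside (the same height as the middle of the ring's thickness when the spring lies flat).
- ring_grip (a point): Centre (half-way up) of the red block at the spring's other end, same size as the hook block, 88 mm from hook_grip when slack. Axes: x along the spring away from the hook block, z up.
- ring_center (a point): Centre of the flat steel ring fixed to the ring block's end, undersides level: 6 mm thick, 25 mm outside and 13 mm inside diameter. It lies 22 mm beyond and 9 mm below ring_grip.
- block_mid (a point): Point on the blue brake lever's centre line, level with the flat top of the brass block (76 x 28 mm, 8 mm thick, top 30 mm above the table) clamped in the lever's fork. The slot through the block (8 mm along the lever, 14 mm across) has its middle up to 14 mm to either side of this point along x; where exactly is not measured: see or feel it. Axes: x along the lever to its pivot, z up.
- post_slot_mid (a point): Middle of the black slot in the winder's flat deck, on the deck's top, level with the brass block's top. A steel post, 8 mm thick, 9 mm tall, round-topped, is clamped upright up to 10 mm to either side of this point along y; where exactly is not measured: see or feel it. It does not slip. Axes: y along the spring's line, away from the lever; x towards the spool; z up.
- brake_lever (a joint): Angle of the brake lever about an upright pivot 150 mm from block_mid (towards the spool's side): 0 = brake off, 0.12 = shoe on the spool, brake on, end stop. It turns easily: the spring's pull swings it on, moving the slot up to 18 mm towards the post.
- stand: The fixed ribbon winder; base plate 225 x 250 x 12 mm. Origin on the table; axes as post_slot_mid, which lies 85 mm along y, 30 mm up. With brake on, block_mid lies 70 mm along -y. The deck (44 mm wide, top 30 mm up) runs under the spring from the lever to beyond the post. Gold spool on it: top 48 mm, spindle 70 mm above the table, rim 56 mm from the spring's line.
- spring: The tension spring, about 62 g; origin under the hook block, 12 mm below hook_grip. The two blocks slide apart along one line, pulling back 150 N per metre of stretch; the coil does not bend. hook_root to ring_center 117 mm when slack. A slack spring lifts its hook out, a taut one holds it. In the tray it lies on two 10 mm wide rails, tops 20 mm above the table, 9 mm apart, hook between them.
- gold_roll: Bystander: loose gold ribbon roll, 72 mm in diameter, 48 mm tall; origin at its underside.
- silver_roll: Bystander: loose silver ribbon roll, 72 mm in diameter, 48 mm tall; origin at its underside.
- screwdriver: Bystander: loose screwdriver lying on the table; origin at its underside.

How it is judged:
On the way, in this order (a step that is already met when the one before it is completed fails the run):
1. the hook is down through the brass block's slot (z of hook_tip in the frame of block_mid below -0.007 m and x of hook_tip in the frame of block_mid between -0.02 and 0.02 m and y of hook_tip in the frame of block_mid between -0.01 and 0.01 m), for 0.2 s.
2. with the hook still in the slot, the spring is stretched and its ring is down to the deck at the post (all of step 1 and z of ring_center in the frame of post_slot_mid below 0.008 m and x of ring_center in the frame of post_slot_mid between -0.008 and 0.008 m and distance between hook_root and ring_center above 0.133 m), for 0.2 s.
At the end, for the whole second after the job is handed in: The hook's tip is at least 7 mm below the brass block's top, in its slot, the ring lies around the post with its middle less than 8 mm above the deck and within 8 mm of the slot's line, the spring stays stretched by at least 16 mm, the lever is held past 0.10 rad, and the spring is at rest (all of step 2 and value of joint brake_lever above 0.1 rad and linear speed of spring below 0.02 m/s); the robot touches nothing.
It fails at once if the spring is pressed or pulled against the winder with more than 25 N (contact force between spring and stand above 25 N).
It fails at once if the fingers push on the winder with more than 25 N (contact force between the fingers and stand above 25 N).
It fails at once if the spring is overstretched, to one and a half times its length (175 mm from hook to ring) (distance between hook_root and ring_center above 0.175 m).
It fails at once if a ribbon roll or the screwdriver is moved by more than 25 mm (distance of any of gold_roll, silver_roll, screwdriver from where it was at the start of the episode above 0.025 m).
It also fails if it takes over 70 s, if anything falls off the work surface, if the arm or the gripper's body presses on something with over 40 N, if the wrist force passes 120 N, or if a joint passes its speed limit or range.

### The arm

A 7-joint arm with a two-finger parallel gripper is mounted at the origin on the work surface. World frame = base frame: x ahead of the robot, y to its left, z up, the work surface at z = 0. Lengths are in m, angles in rad, forces in N, time in s.
With the tool pointing down it reaches from about 0.425 to 0.95 m from the base axis. Payload 4.7 kg.
Tool frame: the origin (TCP) lies on the front face of the gripper's body, between the roots of the fingers; the fingertips stand 70 mm ahead of it and the grasp point (between the pads) lies 51 mm ahead of it (robot.tcp_to_tips is the distance from the TCP to the fingertips, in m); y points along the fingers, x is the direction in which the jaws open and shut, and the axes are right-handed (so a half turn about y gives the same grasp; the last joint's range is limited). The gripper opens to 87 mm and grips with 3 to 60 N. Pads are 19 mm wide; open, the fingers measure 117 mm over their backs; the gripper's body (75 mm by 190 mm) begins 51 mm behind the grasp point.
Start: joints at [-1.311, 0.469, -0.049, 1.532, 0.024, 1.141, -0.082], TCP at [0.192, 0.647, 0.292] pointing down, gripper open.
Joint ranges: [-2.59, 2.59], [-0.33, 1.99], [-1.39, 1.29], [0.1, 2.45], [-1.04, 4.18], [0.21, 1.99], [-2.66, 2.66]. Speed limits (rad/s): [2.57, 2.57, 3.14, 3.14, 3.14, 3.14, 3.14].

### API

Orientations are given as a unit quaternion [w, x, y, z].
In Python, from bench import robot gives the robot as it stands. Calls block until the motion is done:
- robot.reach(position, orientation): joint-space move of the TCP to a pose.
- robot.move_l(position, orientation=None, velocity=0.15): straight line of the TCP; orientation=None keeps the orientation; velocity is the mean speed in m/s.
- robot.goto_joints(angles): joint-space move.
- robot.grip(opening, squeeze=None): finger opening in m; squeeze is the grip in N (None keeps the last); returns when the fingers have stopped.
- robot.wait(seconds).
- robot.solve_ik(position, orientation): joint angles nearest the present ones, or None.
- robot.grab_frame(name): name is "scene" or "top" or "wrist"; returns a dict with "img" (384x512x3 uint8, red, green, blue), "K" (3x3 intrinsics, pixels), "R" (3x3) and "t" (3): a world point X has camera coordinates R X + t; the wrist camera has in their place "tool_from_camera" (4x4, takes a point from camera to tool coordinates, whose origin is the TCP and whose axes are the tool frame's). Camera axes: x right, y down, z forward; pixel columns grow to the right and rows downward; lengths in m; the calibration is good to about 2 mm. A picture is of the moment at which its call begins: read the wrist's pose just before it. There is no depth.
A pose or a line that the arm cannot do raises robot.Unreachable and nothing moves.
- robot.sign_off(): hands the job in, once; it reports no verdict.
Readings, each from a call of its own:
- robot.read_time_s(): time.
- robot.read_joint_pos(): joint angles.
- robot.read_qvel(): joint speeds.
- robot.read_joint_efforts(): joint torques, N m.
- robot.read_ee_pos(): TCP position.
- robot.read_ee_rot(): TCP orientation.
- robot.read_contact_force(): force on the tool from outside, world axes, zero at the start.
- robot.read_wrist_torque(): the same for the moment, N m.
- robot.read_finger_gap(): finger opening in m.
Only numpy, scipy, OpenCV 4.12 (cv2) and the standard library are available. Lean on these libraries where they do the work, as an engineer would, in place of code of your own. Each camera call takes 0.05 s, during which the arm holds its last target.

## Working session

There is one attempt and no reset: what is moved stays moved. The work goes in short steps, each a Python script; the robot and the scene stay as the last script left them, time stands still between calls to the robot, and variables do not carry over. Pictures are saved under pics/ and viewed, and the job is handed in when it is done.

```bash
ls; mkdir -p pics; python3 - <<'E'
from bench import robot
import cv2
print(robot.read_time_s(), robot.read_ee_pos(), robot.read_ee_rot(), robot.read_contact_force(), robot.tcp_to_tips)
for n in ["scene","top","wrist"]:
    f=robot.grab_frame(n); cv2.imwrite(f"pics/a_{n}.png",f["img"][:,:,::-1])
    print(n,f["K"].tolist(),{k:v.tolist() for k,v in f.items() if k not in("img","K")})
print(robot.read_time_s())
E
```

```text
pics
0.0 [0.19206332 0.64660128 0.29118719] [-0.56628385  0.56716592  0.42232919 -0.42341879] [ 0.62678018 -0.06448613  0.04573847] 0.0697
scene [[380.8747578649929, 0.0, 259.9514544574493], [0.0, 380.8747578649929, 189.13891827397023], [0.0, 0.0, 1.0]] {'R': [[-0.6876738928493127, 0.7259709961368543, 0.008410104727969193], [0.6206143751358475, 0.5938074518805768, -0.5120844729786659], [-0.37675245781310246, -0.3469276911103522, -0.8588939181718696]], 't': [0.4273915306420252, -0.34595907344398796, 1.149525317360151]}
top [[464.7504276066353, 0.0, 250.9004977520863], [0.0, 464.7504276066353, 184.6005891469059], [0.0, 0.0, 1.0]] {'R': [[-0.0022462827102381843, -0.9996284539520275, 0.02716446692767379], [-0.9886326453241866, -0.0018638412880572978, -0.15033967771335013], [0.1503344498552701, -0.027193384216237806, -0.98826113605746]], 't': [-0.019441844116951695, 0.5920769052257093, 1.1595839060115258]}
wrist [[270.9080759627407, 0.0, 260.4662303538138], [0.0, 270.9080759627407, 195.05737721649683], [0.0, 0.0, 1.0]] {'tool_from_camera': [[0.9999997127291856, -0.00034343633303412396, 0.0006757166777742292, -0.0007773858396569189], [-0.0007399785680896944, -0.24917060342947533, 0.9684593242972609, -0.09312115755630757], [-0.00016423538668111168, -0.9684595461030234, -0.2491707859855596, 0.06829092629705737], [0.0, 0.0, 0.0, 1.0]]}
0.15
```

View pics/a_scene.png

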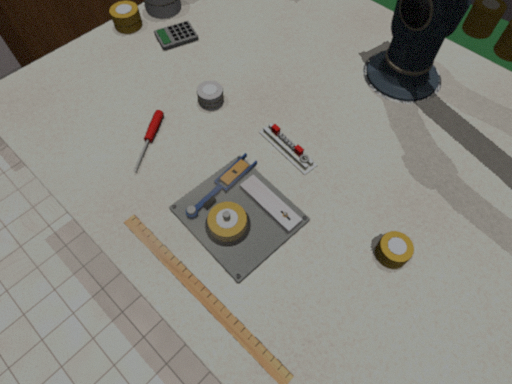

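View pics/a_top.png

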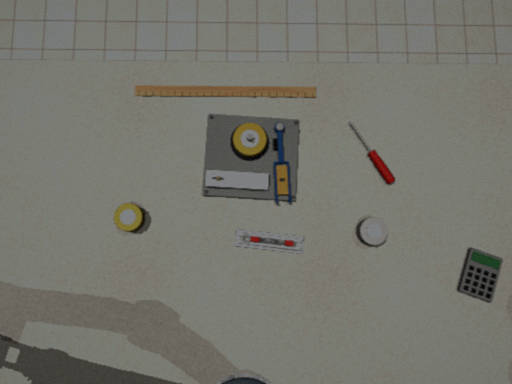

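View pics/a_wrist.png

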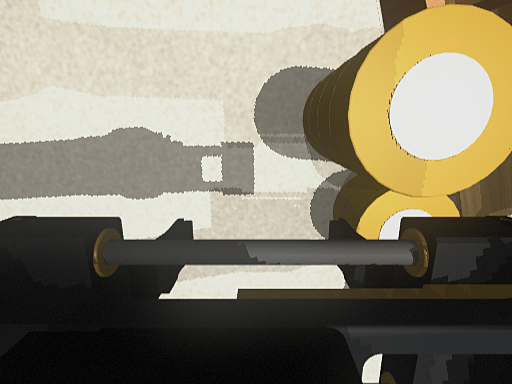

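```bash
cat > h.py <<'E'
import numpy as np, cv2
from scipy.spatial.transform import Rotation as Rn
from bench import robot
def R_of(q): return Rn.from_quat([q[1],q[2],q[3],q[0]]).as_matrix()
def q_of(R):
    q=Rn.from_matrix(R).as_quat(); return [q[3],q[0],q[1],q[2]]
def rot_down(yaw,tilt=0):
    # tool x at angle yaw in world xy, tool y down; then tilt about tool x
    x=np.array([np.cos(yaw),np.sin(yaw),0]); y=np.array([0,0,-1.]); 
    R=np.c_[x,y,np.cross(x,y)]
    return R@Rn.from_euler('x',tilt).as_matrix()
def cam(name):
    p=np.array(robot.read_ee_pos()); q=robot.read_ee_rot()
    f=robot.grab_frame(name)
    if name=="wrist":
        T=np.eye(4);T[:3,:3]=R_of(q);T[:3,3]=p
        C=T@np.array(f["tool_from_camera"]); R=C[:3,:3].T; t=-R@C[:3,3]
    else: R=np.array(f["R"]);t=np.array(f["t"])
    return dict(img=f["img"][:,:,::-1].copy(),K=np.array(f["K"]),R=R,t=t)
def ray(c,u,v):
    d=c["R"].T@np.linalg.solve(c["K"],[u,v,1]); o=-c["R"].T@c["t"]; return o,d/np.linalg.norm(d)
def onz(c,u,v,z):
    o,d=ray(c,u,v); return o+d*(z-o[2])/d[2]
def tri(rs):
    A=0;b=0
    for o,d in rs:
        P=np.eye(3)-np.outer(d,d);A=A+P;b=b+P@o
    x=np.linalg.solve(A,b); return x,[np.linalg.norm((np.eye(3)-np.outer(d,d))@(x-o)) for o,d in rs]
def proj(c,X):
    x=c["K"]@(c["R"]@np.array(X)+c["t"]); return x[:2]/x[2]
def save(n,img): cv2.imwrite(f"pics/{n}.png",img)
E
python3 - <<'E'
from h import *
a=cv2.imread("pics/a_top.png")[100:260,190:310]; b=cv2.imread("pics/a_scene.png")[110:290,160:330]
save("b_top",cv2.resize(a,None,fx=4,fy=3.7,interpolation=cv2.INTER_CUBIC)); save("b_scene",cv2.resize(b,None,fx=4,fy=3.3,interpolation=cv2.INTER_CUBIC))
R=R_of(robot.read_ee_rot()); print(R.round(3))
c=dict(K=np.array([[464.75,0,250.9],[0,464.75,184.6],[0,0,1]]),R=np.array([[-0.0022462827102381843, -0.9996284539520275, 0.02716446692767379], [-0.9886326453241866, -0.0018638412880572978, -0.15033967771335013], [0.1503344498552701, -0.027193384216237806, -0.98826113605746]]),t=np.array([-0.019441844116951695, 0.5920769052257093, 1.1595839060115258]))
for n,u,v,z in [("ring",247,239,.023),("hookblk",289,243,.044),("brass",282,180,.03),("deck",237,180,.03),("lev pivot",280,128,.04),("spool",250,140,.07)]: print(n,onz(c,u,v,z).round(3))
E
```

```text
[[ 0.285 -0.    -0.959]
 [ 0.959 -0.001  0.285]
 [-0.001 -1.    -0.   ]]
ring [ 0.453 -0.01   0.023]
hookblk [ 0.442 -0.116  0.044]
brass [ 0.607 -0.102  0.03 ]
deck [0.607 0.017 0.03 ]
lev pivot [ 0.745 -0.097  0.04 ]
spool [ 0.704 -0.017  0.07 ]
```

View pics/b_top.png

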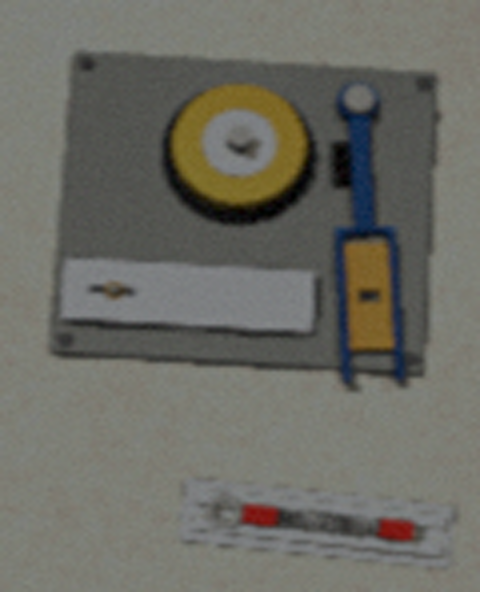

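View pics/b_scene.png

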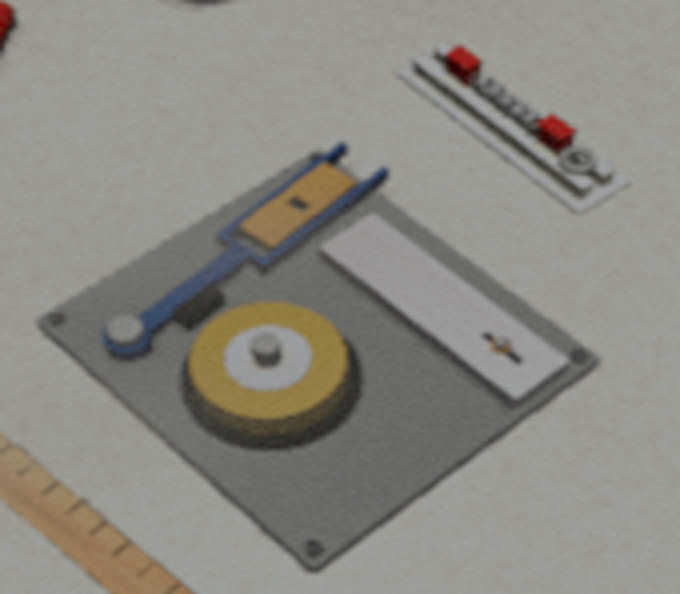

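```bash
python3 - <<'E'
from h import *
lo=[-2.59,-.33,-1.39,.1,-1.04,.21,-2.66];hi=[2.59,1.99,1.29,2.45,4.18,1.99,2.66]
for yaw in (-0.1,np.pi-0.1):
  for p in [(.44,-.12,.17),(.45,0,.17),(.442,-.116,.095),(.607,-.102,.105),(.607,-.102,.17),(.607,.03,.105),(.607,-.04,.17)]:
    s=robot.solve_ik(p,q_of(rot_down(yaw)))
    print(round(yaw,2),p,None if s is None else np.round(s,2))
E
```

```text
-0.1 (0.44, -0.12, 0.17) [-0.61  0.42  0.99  2.2  -0.5   0.77  0.61]
-0.1 (0.45, 0, 0.17) [-0.63  0.31  0.65  2.2  -0.28  0.71  0.11]
-0.1 (0.442, -0.116, 0.095) [-0.47  0.54  0.82  2.24 -0.7   0.63  0.76]
-0.1 (0.607, -0.102, 0.105) [-0.3   0.65  0.56  1.86 -0.48  0.77  0.42]
-0.1 (0.607, -0.102, 0.17) [-0.39  0.58  0.69  1.83 -0.46  0.9   0.41]
-0.1 (0.607, 0.03, 0.105) [-0.47  0.62  0.48  1.88 -0.41  0.75  0.14]
-0.1 (0.607, -0.04, 0.17) [-0.42  0.54  0.58  1.84 -0.38  0.87  0.24]
3.04 (0.44, -0.12, 0.17) [-0.69  0.48  1.12  2.2  -0.61  0.82 -2.41]
3.04 (0.45, 0, 0.17) [ 0.83  0.54 -1.17  2.13  0.65  0.9   2.32]
3.04 (0.442, -0.116, 0.095) [-0.65  0.71  1.11  2.25 -0.95  0.79 -2.12]
3.04 (0.607, -0.102, 0.105) [-0.61  0.9   1.1   1.88 -0.96  1.02 -2.32]
3.04 (0.607, -0.102, 0.17) [-0.62  0.77  1.11  1.84 -0.8   1.06 -2.43]
3.04 (0.607, 0.03, 0.105) [ 0.64  0.94 -1.19  1.81  0.98  1.12  2.14]
3.04 (0.607, -0.04, 0.17) [ 0.76  0.82 -1.18  1.77  0.83  1.15  2.35]
```

```bash
python3 - <<'E'
from h import *
import pickle
q=q_of(rot_down(-0.1))
t0=robot.read_time_s()
robot.reach([.44,-.12,.17],q); robot.wait(.2)
print(robot.read_ee_pos(),robot.read_time_s()-t0)
c1=cam("wrist"); save("c1",cv2.resize(c1["img"],None,fx=1.5,fy=1.5))
robot.move_l([.46,-.07,.17],velocity=.2); robot.wait(.2)
c2=cam("wrist"); save("c2",cv2.resize(c2["img"],None,fx=1.5,fy=1.5))
pickle.dump([c1,c2],open("c.pkl","wb")); print(robot.read_time_s(),robot.read_contact_force(),robot.read_finger_gap())
E
```

```text
[ 0.44023507 -0.11969051  0.17000549] 3.0667
3.9333 [-0.00604314  0.63673741 -0.00753417] 0.08696757000306045
```

View pics/c1.png

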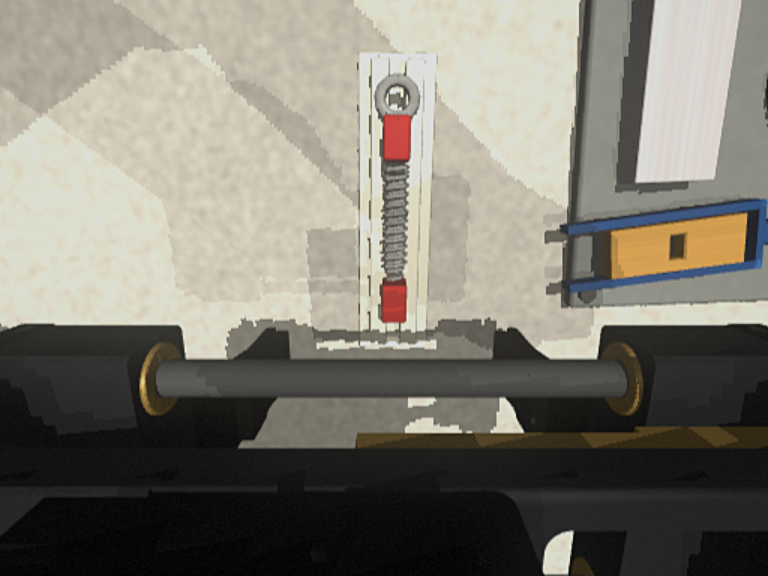

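View pics/c2.png

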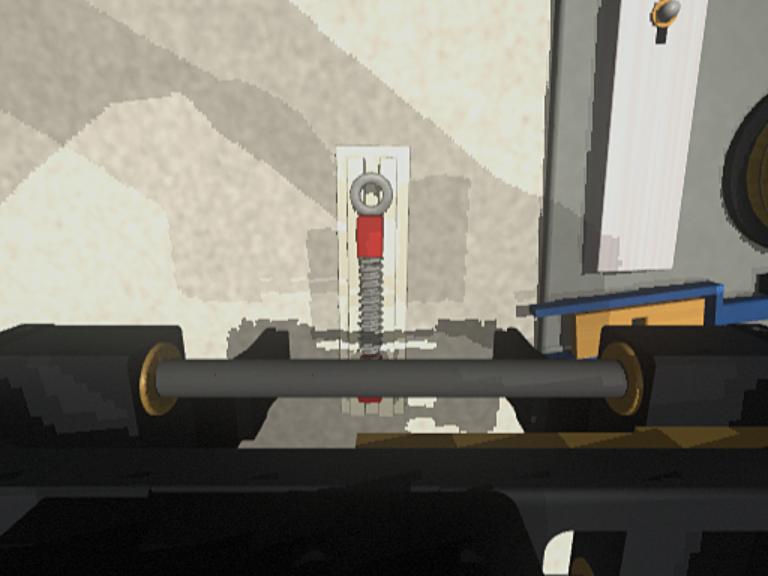

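```bash
python3 - <<'E'
from h import *
import pickle
cs=pickle.load(open("c.pkl","rb"))
a=cs[0]["img"][25:230,230:300]; b=cs[1]["img"][90:275,215:285]
save("d1",np.hstack([cv2.resize(a,(280,820),interpolation=0)[:600],np.zeros((600,20,3),np.uint8),cv2.resize(cs[0]["img"][180:222,235:295],(480,336),interpolation=0)[:600] if 0 else cv2.copyMakeBorder(cv2.resize(cs[0]["img"][180:222,235:295],(480,336),interpolation=0),0,264,0,0,0)]))
for c in cs:
    im=c["img"].astype(int); m=((im[...,2]>1.8*im[...,1])&(im[...,2]>70)).astype(np.uint8)
    m[:, :200]=0;m[:,330:]=0
    n,l,s,ce=cv2.connectedComponentsWithStats(m)
    for i in range(1,n):
        if s[i,4]>60:
            ys,xs=np.where(l==i); print(s[i],ce[i].round(1),[ (r,im[r,xs[ys==r]][:,2].mean().round(0), (ys==r).sum()) for r in range(ys.min(),ys.max()+1)])
E
```

```text
[256  76  18  31 532] [264.3  91.3] [(76, np.float64(143.0), np.int64(1)), (77, np.float64(194.0), np.int64(18)), (78, np.float64(203.0), np.int64(18)), (79, np.float64(199.0), np.int64(18)), (80, np.float64(201.0), np.int64(18)), (81, np.float64(200.0), np.int64(18)), (82, np.float64(199.0), np.int64(18)), (83, np.float64(199.0), np.int64(18)), (84, np.float64(199.0), np.int64(18)), (85, np.float64(198.0), np.int64(18)), (86, np.float64(198.0), np.int64(18)), (87, np.float64(198.0), np.int64(18)), (88, np.float64(197.0), np.int64(18)), (89, np.float64(197.0), np.int64(18)), (90, np.float64(197.0), np.int64(18)), (91, np.float64(197.0), np.int64(18)), (92, np.float64(197.0), np.int64(18)), (93, np.float64(197.0), np.int64(18)), (94, np.float64(197.0), np.int64(18)), (95, np.float64(197.0), np.int64(18)), (96, np.float64(196.0), np.int64(18)), (97, np.float64(196.0), np.int64(18)), (98, np.float64(199.0), np.int64(17)), (99, np.float64(199.0), np.int64(17)), (100, np.float64(198.0), np.int64(17)), (101, np.float64(198.0), np.int64(17)), (102, np.float64(197.0), np.int64(17)), (103, np
[... 1835 characters left out ...]
77.0), np.int64(17)), (155, np.float64(185.0), np.int64(17)), (156, np.float64(185.0), np.int64(17)), (157, np.float64(183.0), np.int64(17)), (158, np.float64(183.0), np.int64(17)), (159, np.float64(182.0), np.int64(17)), (160, np.float64(183.0), np.int64(17)), (161, np.float64(184.0), np.int64(17)), (162, np.float64(184.0), np.int64(17)), (163, np.float64(183.0), np.int64(17)), (164, np.float64(182.0), np.int64(17)), (165, np.float64(182.0), np.int64(17)), (166, np.float64(180.0), np.int64(17)), (167, np.float64(180.0), np.int64(17)), (168, np.float64(180.0), np.int64(17)), (169, np.float64(183.0), np.int64(17)), (170, np.float64(169.0), np.int64(17)), (171, np.float64(130.0), np.int64(4))]
```

View pics/d1.png

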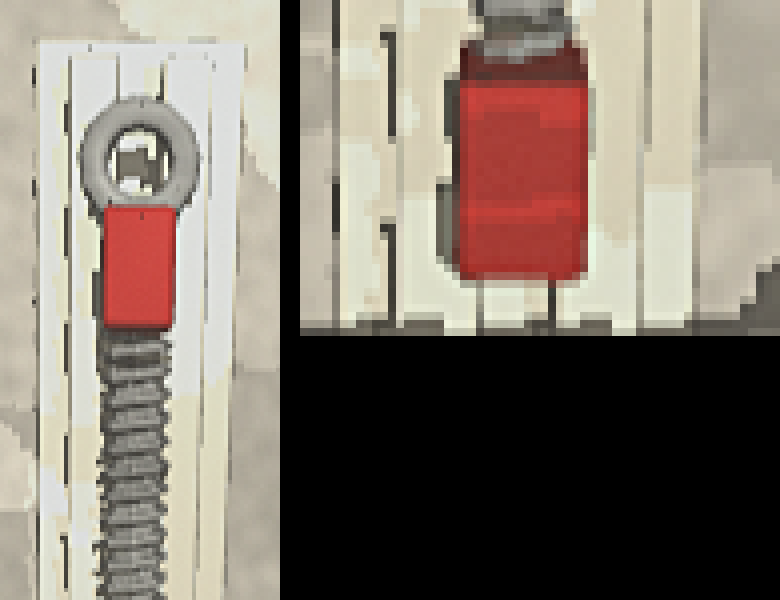

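```bash
python3 - <<'E'
from h import *
import pickle
c1,c2=pickle.load(open("c.pkl","rb"))
x,r=tri([ray(c1,264.9,91),ray(c2,246.6,157.6)]); print("ringblk top tri",x.round(4),np.round(r,4))
for n,c,u,v in [("rb1",c1,264.9,91),("rb2",c2,246.6,157.6),("hb1",c1,262.9,202.6)]: print(n,onz(c,u,v,.044).round(4))
# ring by ellipse fit: gray
for c,(u0,v0) in ((c1,(265,65)),(c2,(248,129))):
    g=cv2.cvtColor(c["img"],cv2.COLOR_BGR2GRAY); sub=g[int(v0)-20:int(v0)+20,int(u0)-22:int(u0)+22]
    m=(sub<170).astype(np.uint8)
    print(onz(c,u0,v0,.026).round(4))
# slot in brass
for i,c in enumerate((c1,c2)):
    hsv=cv2.cvtColor(c["img"],cv2.COLOR_BGR2HSV)
    m=cv2.inRange(hsv,(10,120,120),(28,255,255)); m[:, :360]=0; m[210:]=0;
    n,l,s,ce=cv2.connectedComponentsWithStats(m)
    for k in range(1,n):
        if s[k,4]>100:
            cs,h=cv2.findContours((l==k).astype(np.uint8),cv2.RETR_CCOMP,cv2.CHAIN_APPROX_NONE)
            for q,hh in zip(cs,h[0]):
                if len(q)>8: print(i,"hole" if hh[3]>=0 else "outer",cv2.minAreaRect(q),onz(c,*cv2.minAreaRect(q)[0],.03).round(4))
E
```

```text
ringblk top tri [ 0.4521 -0.0279  0.0441] [0. 0.]
rb1 [ 0.4521 -0.0279  0.044 ]
rb2 [ 0.452  -0.0279  0.044 ]
hb1 [ 0.442  -0.1155  0.044 ]
[ 0.4546 -0.0063  0.026 ]
[ 0.4549 -0.0058  0.026 ]
0 outer ((452.50115966796875, 163.50833129882812), (32.549598693847656, 93.97059631347656), 82.27816772460938) [ 0.608  -0.1009  0.03  ]
0 hole ((450.8695373535156, 163.95797729492188), (11.175192832946777, 18.55880355834961), 3.8140745162963867) [ 0.6067 -0.1011  0.03  ]
1 outer ((430.0, 204.0), (10.0, 78.0), 90.0) [ 0.61   -0.0873  0.03  ]
```

```bash
python3 - <<'E'
from h import *
import pickle
q=q_of(rot_down(-0.1))
robot.move_l([.60,-.10,.17],q,velocity=.3); robot.wait(.2)
c3=cam("wrist"); save("c3",cv2.resize(c3["img"],None,fx=1.5,fy=1.5))
robot.move_l([.61,-.03,.17],velocity=.3); robot.wait(.2)
c4=cam("wrist"); save("c4",cv2.resize(c4["img"],None,fx=1.5,fy=1.5))
pickle.dump([c3,c4],open("c34.pkl","wb")); print(robot.read_time_s())
save("c3z",cv2.resize(c3["img"][150:235,200:340],None,fx=5,fy=5,interpolation=0))
E
```

```text
5.4417
```

View pics/c3.png

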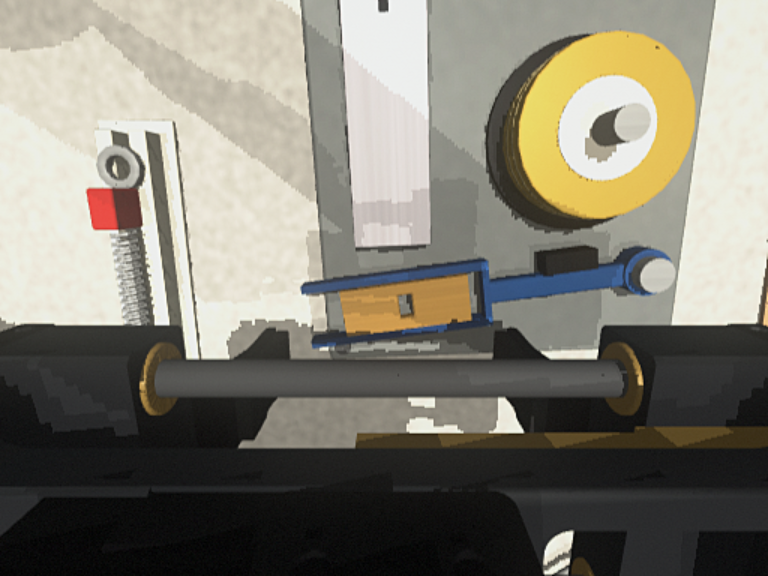

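View pics/c4.png

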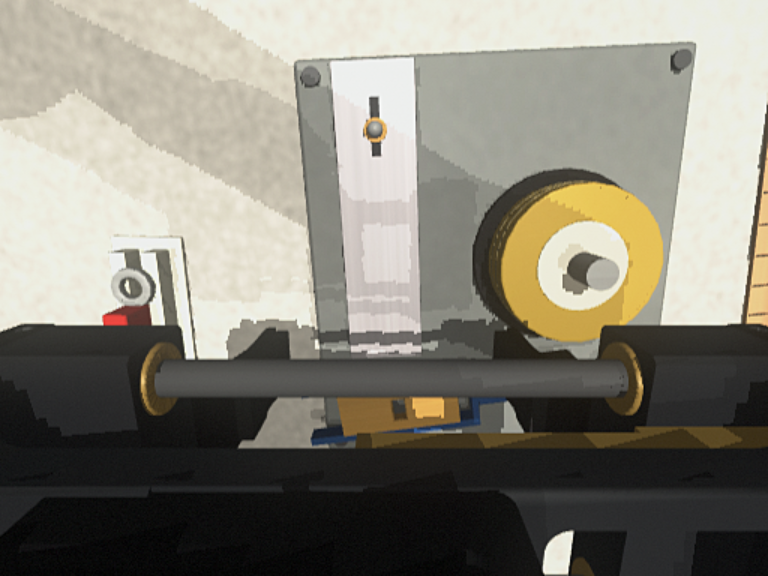

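View pics/c3z.png

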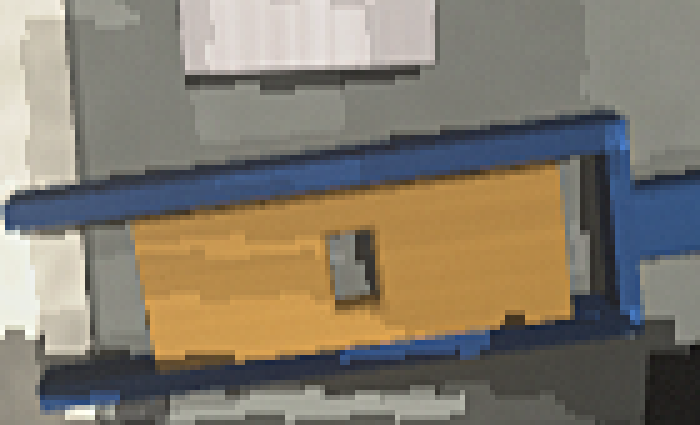

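```bash
python3 - <<'E'
from h import *
import pickle
c1,c2=pickle.load(open("c.pkl","rb")); c3,c4=pickle.load(open("c34.pkl","rb"))
A=cv2.resize(c4["img"][55:110,225:275],None,fx=7,fy=7,interpolation=0); B=cv2.resize(c2["img"][0:55,415:470],None,fx=7,fy=7,interpolation=0)
save("e",np.hstack([A,np.zeros((385,10,3),np.uint8),B]))
def L(c,u,v,z): return onz(c,u,v,z)
def z3(u,v): return ((u-2)/5+200,(v-2)/5+150)
for n,(p,qq) in dict(top=((132,222),(560,165)),bot=((155,370),(572,318)),left=((132,222),(155,370)),right=((560,165),(572,318)),bluetop=((8,195),(600,113)),slotL=((328,233),(337,303)),slotR=((375,229),(380,302)),).items():
    a=onz(c3,*z3(*p),.03);b=onz(c3,*z3(*qq),.03); print(n,a.round(4),b.round(4),"len",np.linalg.norm(a-b).round(4),"ang",np.arctan2((b-a)[1],(b-a)[0]).round(3))
s3=onz(c3,270.5,203.0,.03); print("slot",s3)
x,r=tri([ray(c1,450.87,163.96),ray(c3,270.5,203.)]);print("slot tri",x.round(4),np.round(r,4))
# deck edges in c4: left edge and right edge (1.5x coords)
for p,qq in (((331,60),(352,355)),((414,58),(422,355))):
    a=onz(c4,p[0]/1.5,p[1]/1.5,.03);b=onz(c4,qq[0]/1.5,qq[1]/1.5,.03); print("deck",a.round(4),b.round(4),"dir from +y",np.arctan2((a-b)[0],(a-b)[1]).round(3))
for p,qq in (((374,97),(377,156)),):
    a=onz(c4,p[0]/1.5,p[1]/1.5,.03);b=onz(c4,qq[0]/1.5,qq[1]/1.5,.03); print("pslot ends",a.round(4),b.round(4),(a+b)/2)
E
```

```text
top [ 0.5685 -0.0883  0.03  ] [ 0.6447 -0.0856  0.03  ] len 0.0762 ang 0.035
bot [ 0.569  -0.1164  0.03  ] [ 0.6453 -0.114   0.03  ] len 0.0763 ang 0.03
left [ 0.5685 -0.0883  0.03  ] [ 0.569  -0.1164  0.03  ] len 0.0281 ang -1.553
right [ 0.6447 -0.0856  0.03  ] [ 0.6453 -0.114   0.03  ] len 0.0284 ang -1.549
bluetop [ 0.5474 -0.0812  0.03  ] [ 0.6521 -0.0771  0.03  ] len 0.1048 ang 0.039
slotL [ 0.6029 -0.0938  0.03  ] [ 0.6033 -0.107   0.03  ] len 0.0131 ang -1.543
slotR [ 0.6113 -0.0939  0.03  ] [ 0.611  -0.1075  0.03  ] len 0.0136 ang -1.592
slot [ 0.60704725 -0.10055143  0.03      ]
slot tri [ 0.6071 -0.101   0.0293] [0.0003 0.0003]
deck [0.5917 0.1024 0.03  ] [ 0.5819 -0.0613  0.03  ] dir from +y 0.06
deck [0.6345 0.099  0.03  ] [ 0.6248 -0.0658  0.03  ] dir from +y 0.058
pslot ends [0.6118 0.0827 0.03  ] [0.6101 0.0531 0.03  ] [0.6109696  0.06791741 0.03      ]
```

View pics/e.png

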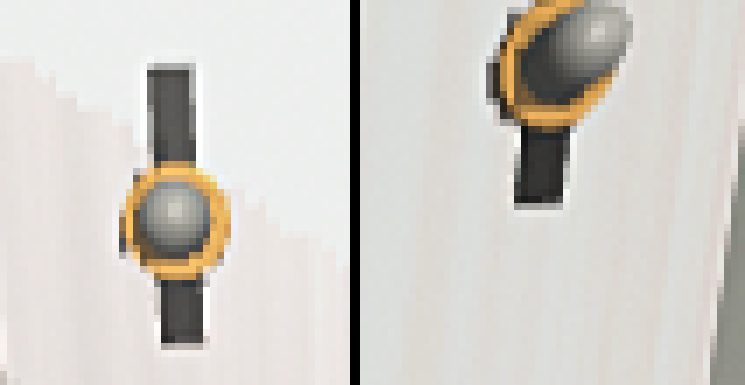

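```bash
python3 - <<'E'
from h import *
import pickle
c1,c2=pickle.load(open("c.pkl","rb")); c3,c4=pickle.load(open("c34.pkl","rb"))
print("collar",onz(c4,250.0,86.1,.03),onz(c4,250,86.1,.032))
print("ball",onz(c4,249.7,85.0,.035)); print(tri([ray(c4,249.7,85.),ray(c2,448.9,5.)]))
print(onz(c2,448.9,5,.035))
E
```

```text
collar [0.61056808 0.06687106 0.03      ] [0.6106106  0.06660074 0.032     ]
ball [0.61052987 0.06702591 0.035     ]
(array([0.61062134, 0.06650019, 0.03818793]), [np.float64(8.519590196198683e-05), np.float64(8.519590196194757e-05)])
[0.61269143 0.06741545 0.035     ]
```

```bash
python3 - <<'E'
from h import *
import pickle
q=q_of(rot_down(-0.115))
h=[.442,-.1155]
robot.move_l([*h,.17],q,velocity=.3)
robot.move_l([*h,.0957],velocity=.12); robot.wait(.2)
print(robot.read_ee_pos(),robot.read_contact_force())
f0=np.array(robot.read_contact_force())
robot.grip(.0,30); robot.wait(.2)
print(robot.read_finger_gap(),robot.read_contact_force()-f0,robot.read_ee_pos())
c=cam("wrist"); save("f1",cv2.resize(c["img"],None,fx=1.5,fy=1.5))
robot.move_l([*h,.17],velocity=.12); robot.wait(.2)
print(robot.read_finger_gap(),robot.read_contact_force()-f0,robot.read_wrist_torque(),robot.read_ee_pos(),robot.read_time_s())
c=cam("wrist"); save("f2",cv2.resize(c["img"],None,fx=1.5,fy=1.5)); pickle.dump(c,open("f2.pkl","wb"))
s=cam("scene"); save("f3",cv2.resize(s["img"][100:220,220:360],None,fx=5,fy=5))
E
```

```text
[ 0.4425145  -0.11549208  0.09630024] [ 0.22438144  0.40236404 -0.22938079]
0.013763379119564326 [-0.60562054 -0.04602878 -0.51785417] [ 0.44201234 -0.11551684  0.09570233]
0.014068297967307504 [-0.11711543 -0.74040845 -0.97248775] [-0.17244792  0.10054325  0.0312601 ] [ 0.44155533 -0.11547438  0.16938162] 9.5667
```

View pics/f2.png

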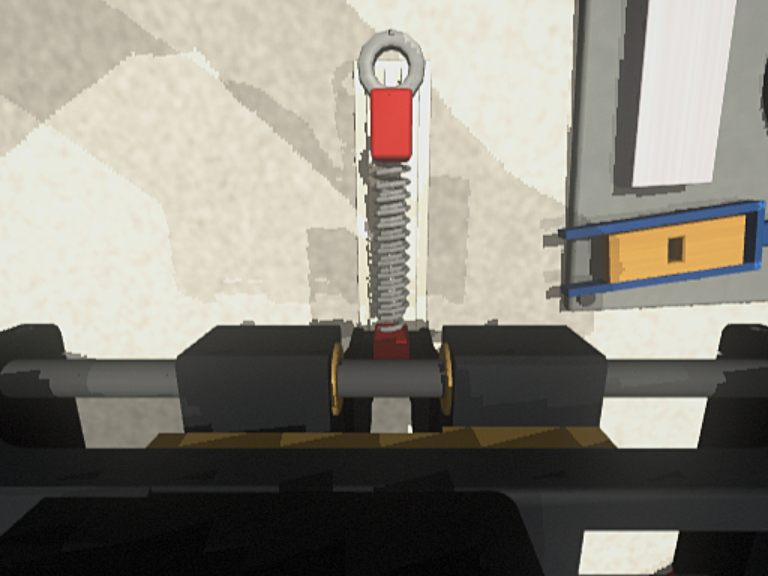

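View pics/f3.png

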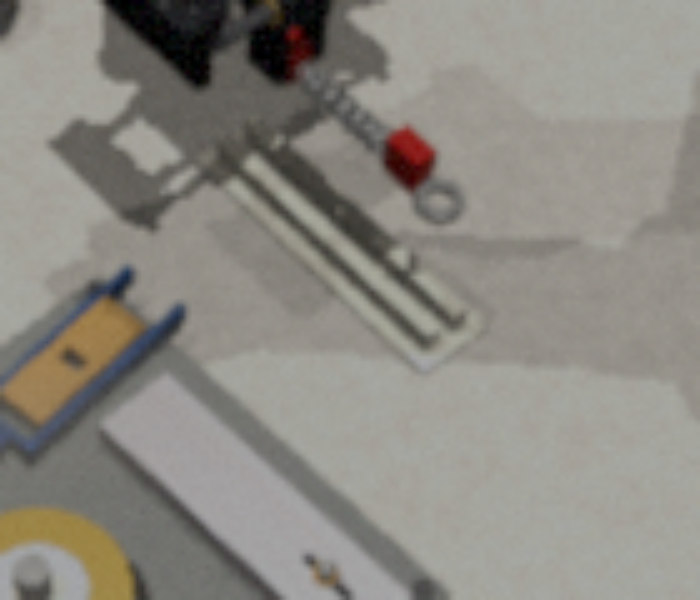

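```bash
python3 - <<'E'
from h import *
import pickle
c=pickle.load(open("f2.pkl","rb"))
im=c["img"].astype(int); m=((im[...,2]>1.8*im[...,1])&(im[...,2]>70)).astype(np.uint8); m[:,:200]=0;m[:,330:]=0;m[245:]=0
R=R_of(q_of(rot_down(-.115)))
n,l,s,ce=cv2.connectedComponentsWithStats(m)
for i in range(1,n):
    if s[i,4]>60: print(s[i],ce[i])
E
python3 - <<'E'
from h import *
yaw=0.02; R=rot_down(yaw); q=q_of(R)
d=R[:,2] # spring dir
slot=np.array([.6073,-.1008,0]); T=slot+.0045*d
print(d,T)
robot.move_l([.50,-.11,.17],q,velocity=.2)
robot.move_l([T[0],T[1],.17],velocity=.2)
robot.move_l([T[0],T[1],.1275],velocity=.1); robot.wait(.3)
print(robot.read_ee_pos(),robot.read_contact_force(),robot.read_time_s())
s=cam("scene"); save("g1",cv2.resize(s["img"][130:250,170:310],None,fx=5,fy=5))
w=cam("wrist"); save("g2",cv2.resize(w["img"],None,fx=1.5,fy=1.5))
s=cam("top"); save("g3",cv2.resize(s["img"][100:220,190:330],None,fx=5,fy=5))
E
```

```text
[ 247   59   28   47 1283] [260.32112237  81.7583788 ]
[249 216  24  23 396] [260.12626263 229.78282828]
[-0.01999867  0.99980001  0.        ] [ 0.60721001 -0.0963009   0.        ]
[ 0.60748682 -0.09632308  0.12798061] [-0.17499559  0.34007358 -0.47404899] 11.675
```

View pics/g1.png

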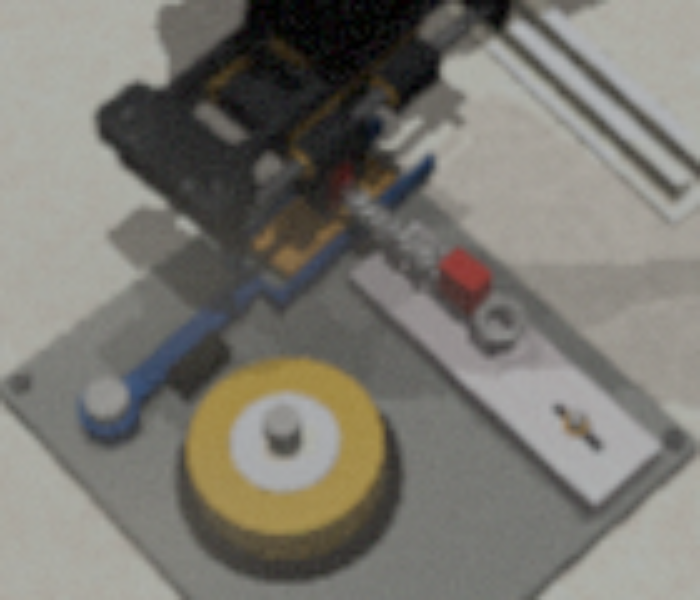

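View pics/g2.png

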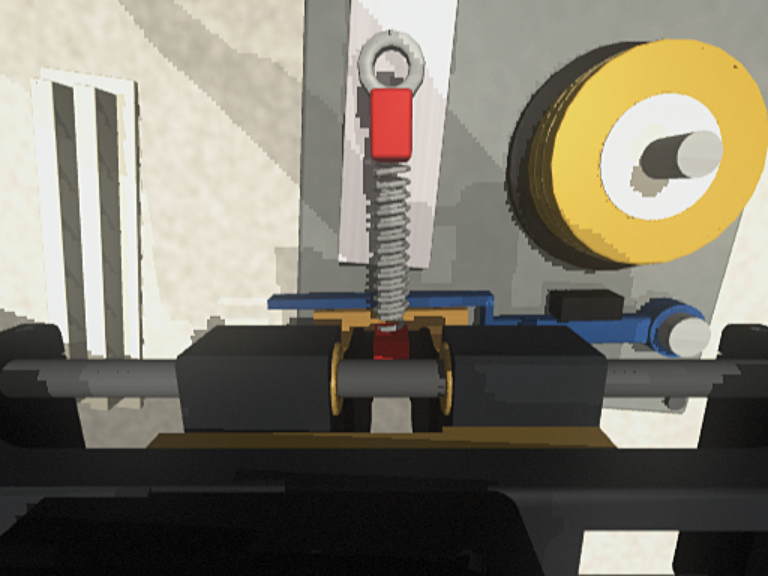

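```bash
cat >> h.py <<'E'
def F(): return np.array(robot.read_contact_force())
def feel_down(x,y,z0,z1,f0,lim=3.0,step=.001,v=.02):
    z=z0
    while z>z1+1e-6:
        z=max(z-step,z1); robot.move_l([x,y,z],velocity=v)
        f=F()-f0
        if abs(f[2])>lim or np.hypot(f[0],f[1])>lim+2: 
            print("contact z",round(z,4),f.round(2)); return z,f
    print("reached",z,f.round(2)); return z,f
E
python3 - <<'E'
from h import *
x,y=.6074,-.0964
robot.move_l([x,y,.1275],velocity=.05); robot.wait(.2)
f0=F()
z,f=feel_down(x,y,.1275,.1065,f0)
print(robot.read_ee_pos(),robot.read_time_s(),F()-f0,robot.read_finger_gap())
E
```

```text
reached 0.1065 [0.32 0.61 0.14]
[ 0.60735345 -0.09641072  0.10641424] 17.525 [0.31955017 0.60925059 0.13513961] 0.01362460059670886
```

```bash
python3 - <<'E'
from h import *
import pickle
x,y=.6074,-.0964
robot.move_l([x,y,.1060],velocity=.02)
robot.grip(.040); robot.wait(.1)
robot.move_l([x,y,.17],velocity=.15); robot.wait(.15)
c=cam("wrist"); save("i1",cv2.resize(c["img"],None,fx=1.5,fy=1.5)); pickle.dump(c,open("i1.pkl","wb"))
print(robot.read_ee_pos(),robot.read_time_s(),F())
im=c["img"].astype(int); m=((im[...,2]>1.8*im[...,1])&(im[...,2]>150)).astype(np.uint8); m[:,:200]=0;m[:,330:]=0
n,l,s,ce=cv2.connectedComponentsWithStats(m)
for i in range(1,n):
    if s[i,4]>60: 
        u,v=s[i,0]+s[i,2]/2-.5,s[i,1]+s[i,3]/2-.5; print(s[i],u,v,onz(c,u,v,.054))
E
```

```text
[ 0.60679404 -0.09616126  0.1688438 ] 19.4083 [-0.0950469  -0.62495739  0.82064992]
[253  81  19  31 584] 262.0 96.0 [ 0.60508812 -0.00811051  0.054     ]
[254 199  16  21 317] 261.5 209.0 [ 0.60651177 -0.09372162  0.054     ]
```

View pics/i1.png

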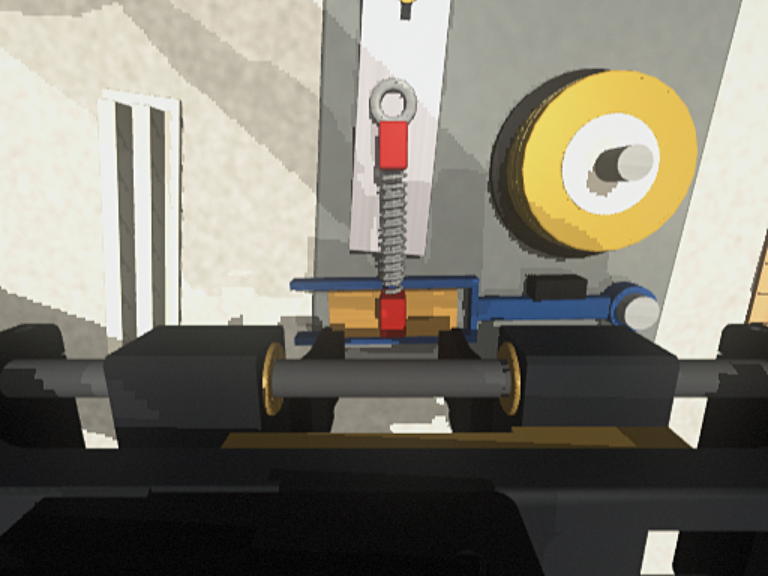

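```bash
cat >> h.py <<'E'
P=np.array([.6085,-.0830,.030])
def ringpose(rx,ry,t,hoff=.0757,P=P):
    v=np.array([rx-P[0],ry-P[1]]); D=np.linalg.norm(v); yaw=np.arctan2(-v[0],v[1])  # d=(-sin yaw,cos yaw)
    R=rot_down(yaw,t); d=R[:,2]; n=-R[:,1]
    L=(D+.003*np.sin(t))/np.cos(t)
    return P+(L-.022)*d+hoff*n, q_of(R), L
E
python3 - <<'E'
from h import *
import pickle
for t in (0,.085):
    for ry in (.034,.047,.067): print(t,ry,[np.round(a,4) for a in ringpose(.6113,ry,t)])
g=[.6058,-.0081]
robot.move_l([*g,.17],velocity=.2)
robot.move_l([*g,.1062],velocity=.12); robot.wait(.2)
f0=F(); print(robot.read_ee_pos(),f0)
robot.grip(0,35); robot.wait(.2)
print(robot.read_finger_gap(),F()-f0,robot.read_ee_pos())
p,q,L=ringpose(.6095,.046,0,hoff=.0759)
robot.move_l(p,q,velocity=.04); robot.wait(.2)
print(p,L,robot.read_ee_pos(),F()-f0,robot.read_time_s())
c=cam("wrist"); save("j1",cv2.resize(c["img"],None,fx=1.5,fy=1.5))
s=cam("scene"); save("j2",cv2.resize(s["img"][130:250,170:310],None,fx=5,fy=5))
np.save("f0.npy",f0)
E
```

```text
0 0.034 [array([0.6108, 0.012 , 0.1057]), array([-0.7071,  0.7071, -0.0085,  0.0085]), np.float64(0.117)]
0 0.047 [array([0.6108, 0.025 , 0.1057]), array([-0.7071,  0.7071, -0.0076,  0.0076]), np.float64(0.13)]
0 0.067 [array([0.6109, 0.045 , 0.1057]), array([-0.7071,  0.7071, -0.0066,  0.0066]), np.float64(0.15)]
0.085 0.034 [array([0.6106, 0.0059, 0.1136]), array([ 0.7365, -0.6764,  0.0081, -0.0088]), np.float64(0.1177)]
0.085 0.047 [array([0.6107, 0.0189, 0.1147]), array([ 0.7365, -0.6764,  0.0073, -0.0079]), np.float64(0.1308)]
0.085 0.067 [array([0.6108, 0.0389, 0.1164]), array([ 0.7365, -0.6764,  0.0063, -0.0069]), np.float64(0.1508)]
[ 0.60628841 -0.00817758  0.10703784] [ 0.89834434  0.17158619 -0.12667696]
0.013827862074797512 [-1.13538652 -0.44228453  0.65500615] [ 0.60581511 -0.0080646   0.1062446 ]
[0.60932946 0.02400066 0.1059    ] 0.1290038759107648 [0.60965804 0.02399164 0.10621436] [-0.94904922 -2.66422847  5.17842853] 22.825
```

View pics/j1.png

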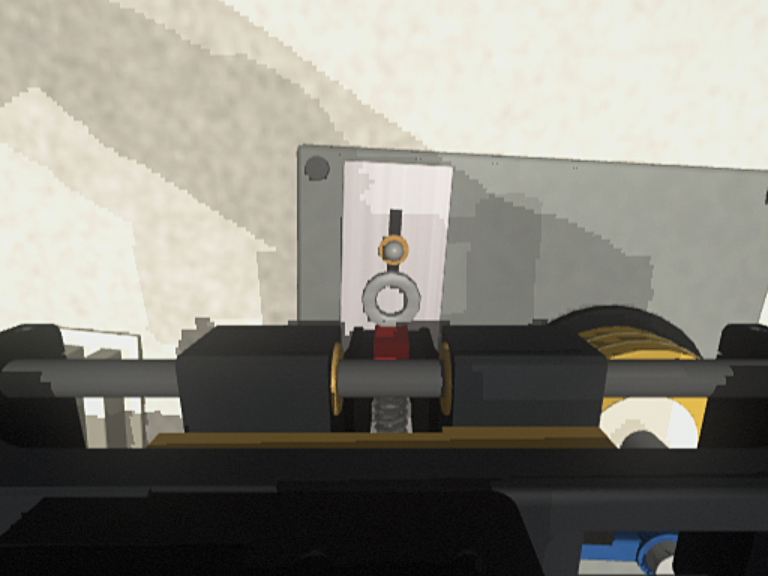

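View pics/j2.png

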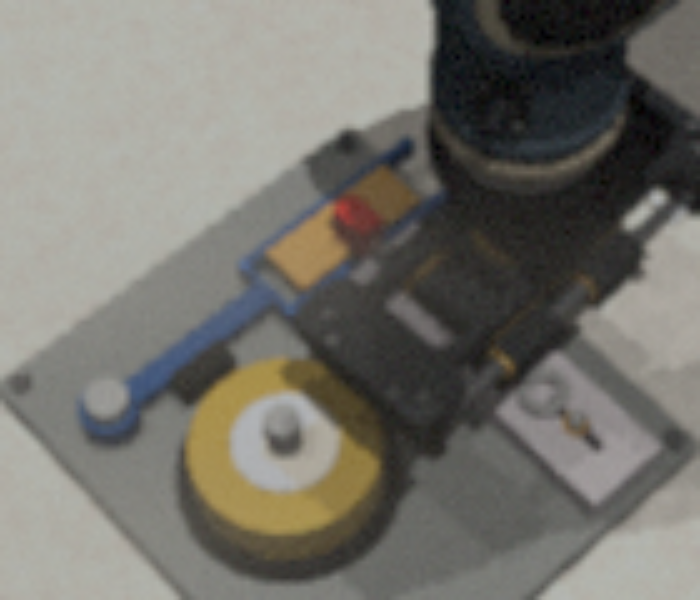

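```bash
python3 - <<'E'
from h import *
f0=np.load("f0.npy")
H=.0764
for t in (.03,.06,.09):
    p,q,L=ringpose(.6100,.046,t,hoff=H); robot.move_l(p,q,velocity=.04)
    print(t,L.round(4),np.round(robot.read_ee_pos(),4),(F()-f0).round(2))
robot.wait(.2)
print((F()-f0).round(2),robot.read_time_s())
c=cam("wrist"); save("k1",cv2.resize(c["img"][130:220,200:320],None,fx=6,fy=6,interpolation=0))
s=cam("scene"); save("k2",cv2.resize(s["img"][130:250,170:310],None,fx=5,fy=5))
import pickle; pickle.dump(c,open("k1.pkl","wb"))
E
```

```text
0.03 0.1292 [0.6095 0.0215 0.1093] [-0.72 -1.99 -0.13]
0.06 0.1294 [0.6095 0.0194 0.1125] [ 0.21 -2.67  0.05]
0.09 0.1298 [0.6095 0.0172 0.1156] [-1.15 -0.59  0.28]
[ 0.18 -1.99 -0.33] 23.8833
```

View pics/k1.png

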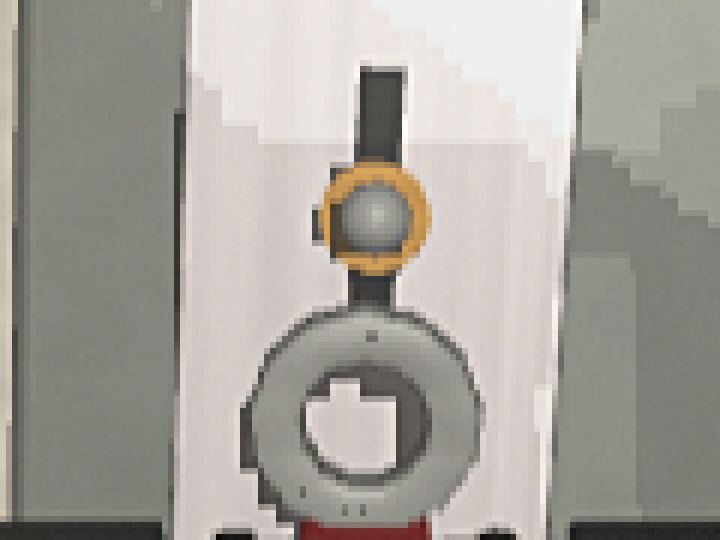

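View pics/k2.png

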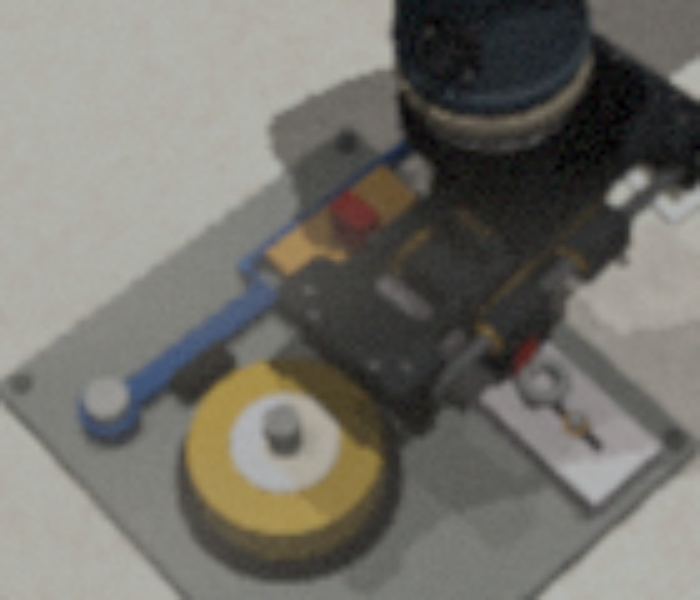

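```bash
python3 - <<'E'
from h import *
import pickle
c=pickle.load(open("k1.pkl","rb"))
r=onz(c,260.6,198.75,.0475); p=onz(c,262.4,165.4,.036); k=onz(c,(376-2.5)/6+200,(219-2.5)/6+130,.031)
print(r,p,k,p-r,robot.read_ee_pos())
pp,q,L=ringpose(.6100,.046,.09,hoff=.0764); print(pp)
E
```

```text
[0.60916505 0.04696987 0.0475    ] [0.61057928 0.06711093 0.036     ] [0.61050856 0.0663934  0.031     ] [ 0.00141423  0.02014105 -0.0115    ] [0.60959505 0.01785272 0.11560373]
[0.60966853 0.01749388 0.11578003]
```

```bash
python3 - <<'E'
from h import *
import pickle
f0=np.load("f0.npy"); H=.0764
p,q,L=ringpose(.6113,.0663,.09,hoff=H); robot.move_l(p,q,velocity=.03); robot.wait(.3)
print(L,p,robot.read_ee_pos(),(F()-f0).round(2),robot.read_time_s())
c=cam("wrist"); save("l1",cv2.resize(c["img"][130:220,200:320],None,fx=6,fy=6,interpolation=0))
s=cam("scene"); save("l2",cv2.resize(s["img"][130:250,170:310],None,fx=5,fy=5))
E
```

```text
0.15020380409780648 [0.61076545 0.03779697 0.11761356] [0.61074998 0.03754985 0.11763571] [-0.96 -4.34 -1.3 ] 25.1167
```

View pics/l1.png

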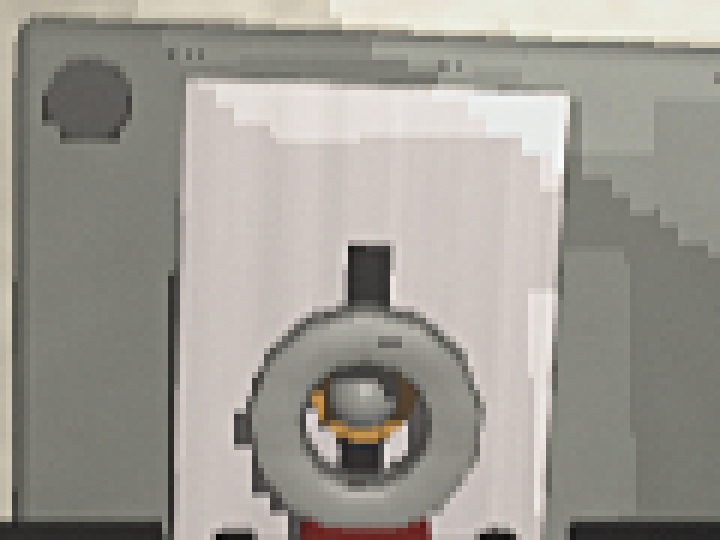

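View pics/l2.png

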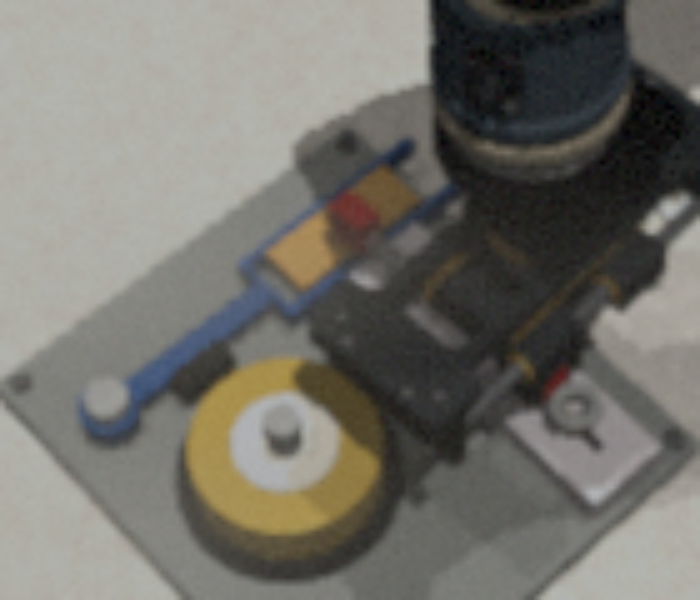

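```bash
python3 - <<'E'
from h import *
import pickle
f0=np.load("f0.npy"); H=.0764
c=cam("wrist")
r=onz(c,(366-2.5)/6+200,(415-2.5)/6+130,.049); p=onz(c,(363-2.5)/6+200,(400-2.5)/6+130,.036); print((p-r).round(4))
y=.0663+np.clip((p-r)[1]-.0003,-.001,.0015); x=.6113+np.clip((p-r)[0],-.001,.001); print(x,y)
f1=F()
for t in np.arange(.08,-.001,-.01):
    p,q,L=ringpose(x,y,t,hoff=H); robot.move_l(p,q,velocity=.02)
    d=F()-f1; print(round(t,3),L.round(4),np.round(robot.read_ee_pos(),4),d.round(2))
    if d[2]>4.5: break
robot.wait(.2); print((F()-f1).round(2),robot.read_time_s())
c=cam("wrist"); save("m1",cv2.resize(c["img"][130:220,200:320],None,fx=6,fy=6,interpolation=0))
E
```

```text
[-0.0003 -0.0006 -0.013 ]
0.6109694578732386 0.06543203373076242
0.08 0.1492 [0.6105 0.0379 0.1162] [ 0.25  0.48 -0.66]
0.07 0.149 [0.6105 0.0386 0.115 ] [ 0.53 -0.76 -0.2 ]
0.06 0.1489 [0.6105 0.0392 0.1139] [ 0.69 -0.58  0.78]
0.05 0.1488 [0.6105 0.0399 0.1126] [ 0.5  -0.87  1.02]
0.04 0.1487 [0.6106 0.0406 0.1114] [ 0.99 -0.79 -0.27]
0.03 0.1486 [0.6106 0.0413 0.1101] [ 0.82 -0.03  0.32]
0.02 0.1485 [0.6106 0.0421 0.1089] [-0.48  0.    0.31]
0.01 0.1485 [0.6106 0.0428 0.1076] [-0.12 -1.21  0.64]
0.0 0.1485 [0.6106 0.0434 0.1064] [ 0.25 -0.04  0.7 ]
[ 0.28 -0.55  1.26] 27.7167
```

View pics/m1.png

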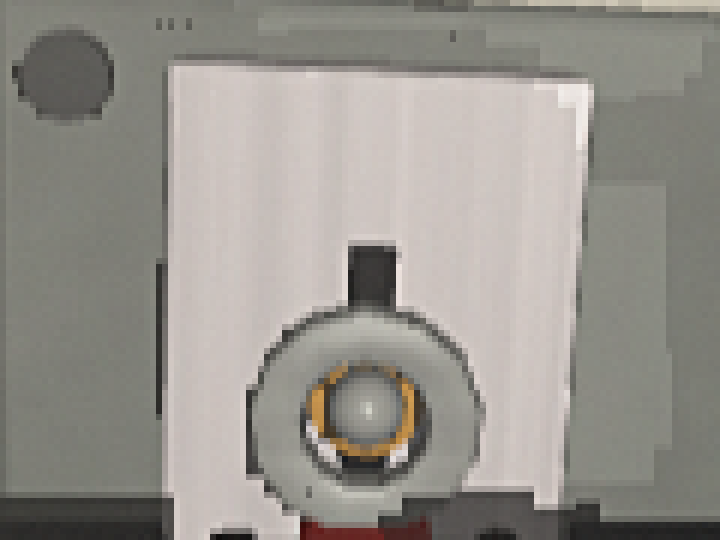

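```bash
python3 - <<'E'
from h import *
p,q,L=ringpose(.6110,.0648,0,hoff=.0762); robot.move_l(p,q,velocity=.02); robot.wait(.1)
robot.grip(.034); robot.wait(.3)
p=np.array(robot.read_ee_pos()); print(p,F())
robot.move_l([p[0],p[1],.13],velocity=.06)
robot.move_l([p[0],p[1],.18],velocity=.15); robot.wait(.3)
c=cam("wrist"); save("n1",cv2.resize(c["img"],None,fx=1.5,fy=1.5))
robot.move_l([p[0]-.1,p[1]+.10,.25],velocity=.25)
robot.wait(.2)
s=cam("scene"); save("n2",cv2.resize(s["img"][130:250,170:310],None,fx=5,fy=5,interpolation=cv2.INTER_CUBIC))
s=cam("top"); save("n3",cv2.resize(s["img"][100:220,190:330],None,fx=5,fy=5,interpolation=cv2.INTER_CUBIC))
print(robot.read_time_s())
E
```

```text
[0.61062152 0.04275952 0.10619259] [0.41709166 0.6489654  0.00467203]
31.5667
```

View pics/n1.png

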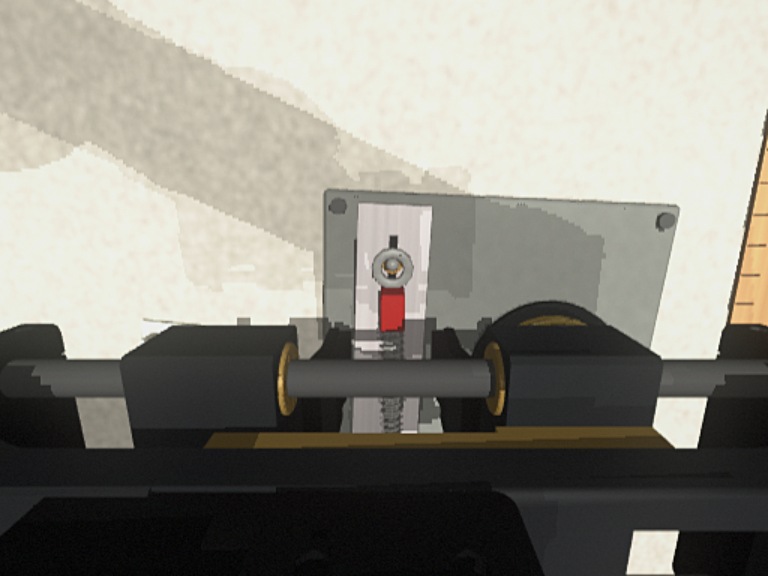

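View pics/n2.png

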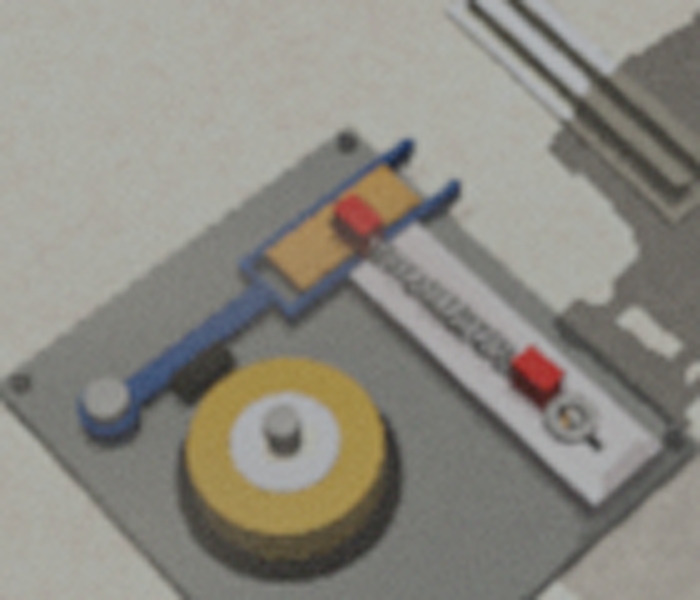

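View pics/n3.png

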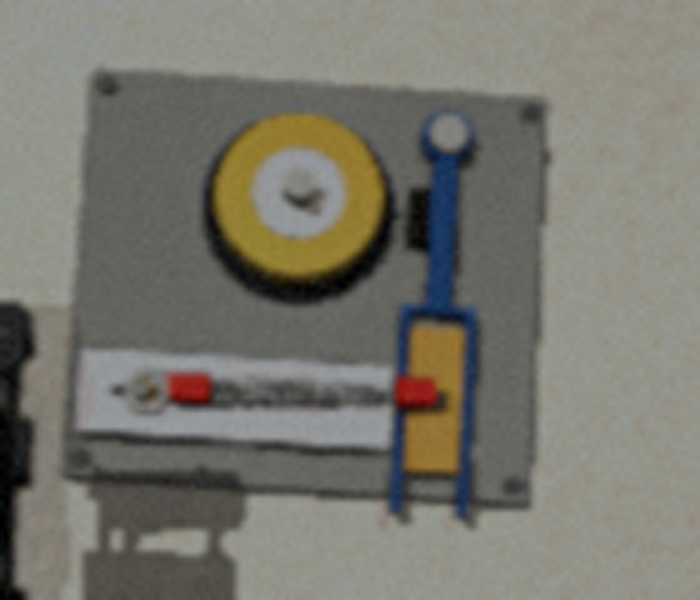

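```bash
python3 - <<'E'
from h import *
cs=[cam("top"),cam("scene")]; out=[]
for c,(a,b,e,g) in zip(cs,((100,220,190,330),(130,250,170,310))):
    im=c["img"].astype(int); m=((im[...,2]>1.7*im[...,1])&(im[...,2]>60)).astype(np.uint8); k=np.zeros_like(m);k[a:b,e:g]=m[a:b,e:g]
    n,l,s,ce=cv2.connectedComponentsWithStats(k); pts=[ce[i] for i in range(1,n) if s[i,4]>12]; pts.sort(key=lambda p:p[0]); out.append(pts); print(pts)
T,S=out
for nm,a,b in (("ring",T[0],S[1]),("hook",T[1],S[0])):
    print(nm,tri([ray(cs[0],*a),ray(cs[1],*b)]))
A,B=onz(cs[0],*T[0],.05),onz(cs[0],*T[1],.05); print("spacing",np.linalg.norm(A-B)+.029)
# lever: blue mask direction
t=cs[0]; hsv=cv2.cvtColor(t["img"],cv2.COLOR_BGR2HSV)
# lever arm: pivot & fork centre in pics/n3 px
f=lambda u,v:onz(t,(u-2)/5+190,(v-2)/5+100,.03)
a,b=f(436,310),f(436,472); print("brass axis yaw (short ends)",np.arctan2(*(a-b)[[1,0]]), "blk mid",f(436,398))
E
```

```text
[array([227.8125    , 177.39583333]), array([272.90566038, 177.94339623])]
[array([241.13043478, 172.63043478]), array([276.8115942 , 204.57971014])]
ring (array([0.61066389, 0.04104823, 0.04377581]), [np.float64(0.0008058686635958159), np.float64(0.000805868663595684)])
hook (array([ 0.60827601, -0.07572982,  0.05060135]), [np.float64(0.0008457428916927509), np.float64(0.0008457428916928318)])
spacing 0.14569675874581328
brass axis yaw (short ends) -0.010643768781265167 blk mid [ 0.60887432 -0.08823094  0.03      ]
```

```bash
python3 - <<'E'
from h import *
q=q_of(rot_down(-.02))
robot.move_l([.56,-.02,.22],q,velocity=.25)
robot.move_l([.61,-.125,.20],velocity=.25); robot.wait(.2)
c=cam("wrist"); save("o1",cv2.resize(c["img"],None,fx=1.5,fy=1.5))
im=c["img"].astype(int); m=((im[...,2]>1.8*im[...,1])&(im[...,2]>150)).astype(np.uint8); m[:,:200]=0;m[:,330:]=0
robot.move_l([.61,-.095,.20],velocity=.25); robot.wait(.2)
c2=cam("wrist"); save("o2",cv2.resize(c2["img"],None,fx=1.5,fy=1.5))
res=[]
for c in (c,c2):
    im=c["img"].astype(int); m=((im[...,2]>1.8*im[...,1])&(im[...,2]>140)).astype(np.uint8); m[:,:200]=0;m[:,330:]=0;m[218:]=0
    n,l,s,ce=cv2.connectedComponentsWithStats(m)
    res.append([(s[i],c) for i in range(1,n) if s[i,4]>60])
    for i in range(1,n):
        if s[i,4]>60: 
            u,v=s[i,0]+s[i,2]/2-.5,s[i,1]+s[i,3]/2-.5; print(s[i],u,v,onz(c,u,v,.054))
for k in range(min(len(r) for r in res)):
    print(tri([ray(c,s[0]+s[2]/2-.5,s[1]+s[3]/2-.5) for s,c in (res[0][k],res[1][k])]))
print(robot.read_time_s())
E
```

```text
[249   0  18  11 195] 257.5 5.0 [0.60971412 0.03501041 0.054     ]
[251 136  15  26 369] 258.0 148.5 [ 0.6079762  -0.07470289  0.054     ]
[249  18  18  31 518] 257.5 33.0 [0.60976403 0.04215135 0.054     ]
[251 167  16  24 340] 258.5 178.5 [ 0.60787736 -0.07477603  0.054     ]
(array([ 0.60954514,  0.06761329, -0.03192598]), [np.float64(2.191006599293099e-05), np.float64(2.191006599303891e-05)])
(array([ 0.60793317, -0.07465124,  0.05465027]), [np.float64(4.919371625113996e-05), np.float64(4.919371625097807e-05)])
33.9
```

View pics/o1.png

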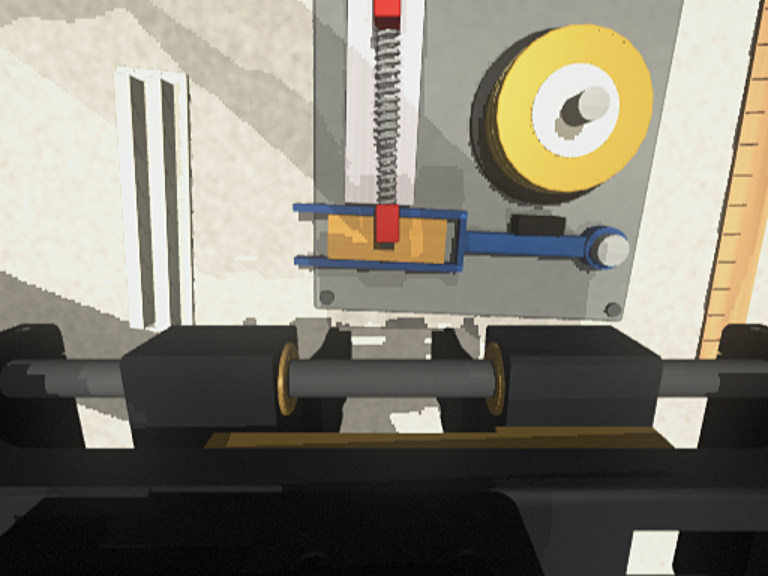

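```bash
python3 -c "
from h import *
robot.wait(.5); print(robot.read_qvel().round(3) if hasattr(robot.read_qvel(),'round') else robot.read_qvel()); robot.sign_off()"
```

```text
[ 0.    -0.002 -0.002 -0.001 -0.001 -0.    -0.001]
the job is handed in; nothing more can be done
```

The spring is hooked and ringed, and the job is handed in at about 34 s on the robot's clock. Sign-off reports no verdict, so the result below is from my own checks.

**What I did**
- I picked the spring up by its hook block and lowered the hook through the brass slot on the first try. The vertical force at the bottom was about 0.1 N.
- I then re-gripped the ring block, pulled the brake lever on, and tilted the ring up over the post. It came down to the deck with about 1 N of force.
- The longest stretch I commanded was about 150 mm between hook and ring, against the 175 mm limit. The highest force I read against the winder was about 5 N.

**Last checks**
- **Hook:** the hook block's top measures 54.6 mm high, against 54 mm if it sits flat on the brass, so the hook is fully down.
- **Ring:** the pictures show it lying around the post, at the deck.
- **Stretch:** the blocks are about 117 mm apart, so hook to ring is about 146 mm and the spring is stretched by roughly 29 mm.
- **Lever:** the brass block has moved about 13 mm and stands square to the spring, so the brake is on.
- **Robot:** the gripper is clear of everything. I never went near the loose rolls or the screwdriver, though I did not measure them again at the end.

**Checks that disagreed**
- A check with the two fixed cameras put the blocks at 44 and 51 mm high. That is because the colour mask mixes top and side faces at 2.5 mm per pixel, and the wrist camera view settled the hook block.
- The same wrist check gave no usable height for the ring block because it was cut off by the picture's edge.

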